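# Tip two crates over to find the stamped one and push it to the dispatch line

### The arm

A 6-joint arm with a two-finger parallel gripper is mounted at the origin on a cart in front of the work surface, level with it; the furniture and walls round the work are solid. World frame = base frame: x ahead of the robot, y to its left, z up, the work surface at z = 0. Lengths are in m, angles in rad, forces in N, time in s.
With the tool pointing down it reaches from about 0.35 to 0.775 m from the base axis. Payload 7.3 kg.
Tool frame: the origin (TCP) lies where the fingers leave the gripper's body, on its centre line; the fingertips stand 66 mm ahead of it and the grasp point (between the pads) lies 47 mm ahead of it (robot.tips_ahead is the distance from the TCP to the fingertips, in m); z points along the fingers, y is the line along which they close (so a half turn about z gives the same grasp; the last joint's range is limited). The gripper opens to 92 mm and grips with 3 to 60 N. Pads are 19 mm wide; open, the fingers measure 130 mm over their backs; the gripper's body (75 mm by 190 mm) begins 47 mm behind the grasp point.
Start: joints at [1.191, 0.342, 1.524, -0, 1.275, -0.146], TCP at [0.122, 0.511, 0.292] pointing down, gripper open.
Joint ranges: [-2.53, 2.53], [-0.77, 2.02], [0.04, 2.7], [-1, 4.14], [0.28, 2.66], [-3.11, 3.11]. Speed limits (rad/s): [2.57, 2.57, 3.14, 3.14, 3.14, 3.14].

### API

Orientations are given as [roll, pitch, yaw] about the fixed x, y, z axes, in that order (R = Rz(yaw) Ry(pitch) Rx(roll)).
In Python, from cell import robot gives the robot as it stands.
- The arm moves only by the shell command python3 -m inch 'ROWS' [FORCE]. ROWS is a JSON object of lists of equal length, an entry for each row: "travel": the shift along the tool's x, y, z in mm, a list of three; "turn": the turn about the tool's z in units of 5 degrees (1.0 is 5 degrees); "claw": the closure, from -1 (fully open) to 1 (shut). A call has 1 to 12 rows; each row is the pose to reach, as a shift and turn from the pose commanded when the call began, along the tool's axes at that moment; what a row does not reach only later rows make up. A row lasts 1/10 s, in which the tool goes at most 50 mm and 8.59 degrees, less where a joint would pass 70% of its speed; a pose out of reach is approached as far as the arm can. A call with a gripper value outside its range is refused whole. The fingers move at their own pace and stop on an object; FORCE is the grip in N (left out, the last holds). Time passes only in rows, so rows that repeat a pose let the fingers close. It gives the time, the measured TCP pose, the force, the opening and the grip force at its end, in the units of the state.
- robot.observe(): the state, without advancing time (a new reading comes with each control period).
- robot.read_camera(name): name is "side" or "top" or "wrist"; returns a dict with "pixels" (400x640x3 uint8, red, green, blue), "fx", "fy", "cx", "cy" (pixels), "cam_to_world" (4x4, takes a point from camera to world coordinates). Camera axes: x right, y down, z forward; pixel columns grow to the right and rows downward; lengths in m; the calibration is good to about 2 mm. The wrist camera is an equidistant fisheye: a pixel r from the principal point sees the ray r / f radians off the axis. A picture is of the moment at which its call begins. There is no depth.
- robot.hand_in(): hands the job in; it is judged then, once.
The state is a dict: "time": time; "qpos": joint angles; "qvel": joint speeds; "joint_efforts": joint torques, N m; "tool_pos": TCP position; "tool_rot": TCP orientation; "contact_force": force on the tool from outside, world axes, zero at the start; "torque": the same for the moment, N m; "opening": finger opening in m; "grip_force": force on a finger pad.
Only numpy, scipy, OpenCV 4.12 (cv2) and the standard library are available. Lean on these libraries where they do the work, as an engineer would, in place of code of your own. Each camera call takes 0.05 s, during which the arm holds its last target. There are 200 camera calls.

### The job

Two blue crates with grey lids stand on the grey packing board, and only one of them is stamped with a red crossed circle underneath. With the fingertips, push each crate over away from the robot so that it lies on its back with its underside facing the robot; once both are down, push the stamped one, still lying, straight ahead until the middle of its lid end rests on the yellow dispatch line. Leave the other lying short of the line, never grasp or lift a crate, and leave the bottle, spool and tin alone.

Things in the scene. Friction and masses are not known exactly. Their poses are not given: they have to be found in the camera images.
- crate_stamped: the crate with the stamp: closed blue plastic parts crate with a grey lid: body 62 (own x) x 100 (own y) mm, lid 68 x 106 mm over the upper 12 mm, 90 mm high (own z), about 0.35 kg (varies); starts upright, own x pointing roughly away from the robot. Origin: centre of the underside; the stamp there is a red 44 mm ring with a cross on a white panel. Upright it looks just like the other; either may stand left
- crate_plain: the crate with a plain white underside panel: closed blue plastic parts crate with a grey lid: body 62 (own x) x 100 (own y) mm, lid 68 x 106 mm over the upper 12 mm, 90 mm high (own z), about 0.35 kg (varies); starts upright, own x pointing roughly away from the robot. Origin: centre of the underside
- crate_stamped_lid (a point): centre of the lid's top face of the stamped crate, 90 mm along its z from the underside; when the crate lies on its back this is the middle of its far end
- crate_plain_lid (a point): the same point of the plain crate
- crate_stamped_base (a point): centre of the underside of the stamped crate
- crate_plain_base (a point): centre of the underside of the plain crate
- crate_stamped_mid (a point): point on the stamped crate's axis 45 mm above its underside (half-way up)
- crate_plain_mid (a point): the same point of the plain crate
- line: yellow dispatch line, a flat tape strip on the board beyond the crates, 26 mm wide (its x, away from the robot) and 270 mm long (its y, across both lanes); origin at its centre. It may lie up to 15 degrees askew. It is only a marking, nothing to bump against
- board: grey packing board, 360 (x) x 300 (y) mm, fixed; its top is 10 mm above the work surface; origin under its centre at z = 0. Crates slide on it; pushed high on the near face, 80 to 85 mm above the board, they tip rather than slide, pivot on their far bottom edge and fall over beyond about 35 degrees; lying, their upper side is 62 to 68 mm above the board
- flux_bottle: cream dropper bottle with red nozzle, 32 mm wide, 94 mm high, loose, right of the board; origin under its centre. Not to be disturbed
- spool: blue and silver solder spool standing on its flange, about 59 x 87 x 51 mm, loose; origin on its underside. Not to be disturbed
- tin: round grey tin with a lid, 59 mm across, 24 mm high, loose; origin under its centre. Not to be disturbed

How it is judged:
By the outcome, as a careful person would: the job done as asked, in the order asked, and still so for the second after the job is handed in, with the robot touching nothing.
It also fails if it takes over 51 s, if anything falls off the work surface, if the arm or the gripper's body presses on something with over 40 N, if the wrist force passes 120 N, or if a joint passes its speed limit or range.

## Working session

There is one attempt and no reset: what is moved stays moved. The work goes in short steps, Python scripts to look and compute and a shell command to move; the robot and the scene stay as the last step left them, time stands still between calls to the robot, and variables do not carry over. Pictures are saved under pics/ and viewed, at most 10 in all, crops included, and the job is handed in when it is done.

```bash
mkdir -p pics
cat > h.py <<'E'
import numpy as np,cv2
from cell import robot
def cast(c,u,v,z):
    M=np.array(c["cam_to_world"]);d=M[:3,:3]@np.array([(u-c["cx"])/c["fx"],(v-c["cy"])/c["fy"],1]);o=M[:3,3]
    return o+d*(z-o[2])/d[2]
def proj(c,p):
    M=np.array(c["cam_to_world"]);q=M[:3,:3].T@(np.array(p)-M[:3,3]);return q[0]/q[2]*c["fx"]+c["cx"],q[1]/q[2]*c["fy"]+c["cy"]
def save(c,n): cv2.imwrite("pics/"+n,c["pixels"][:,:,::-1])
E
python3 - <<'E'
from h import *
for n in("top","side"):
    c=robot.read_camera(n);save(c,n+"0.png");np.save(n+"0.npy",c,allow_pickle=True)
    print(n,c["fx"],c["cx"],c["cy"],np.round(c["cam_to_world"],3).tolist())
s=robot.observe();print(s["time"],s["tool_pos"],s["tool_rot"],s["opening"])
im=np.hstack([cv2.imread("pics/top0.png")]);
E
```

```text
top 481.86086776956756 317.5518206043821 206.67686075209227 [[-0.005, -0.994, 0.107, 0.421], [-1.0, 0.008, 0.028, -0.399], [-0.029, -0.106, -0.994, 0.927], [0.0, 0.0, 0.0, 1.0]]
side 452.95612710810803 320.23400387351734 201.9290960879841 [[0.945, -0.176, 0.276, 0.274], [-0.327, -0.542, 0.774, -1.094], [0.014, -0.822, -0.57, 0.639], [0.0, 0.0, 0.0, 1.0]]
0.1 [0.12149942 0.51048248 0.29161885] [-3.14025994e+00 -2.27196622e-04  2.90778694e+00] 0.09208073835841217
```

View pics/top0.png

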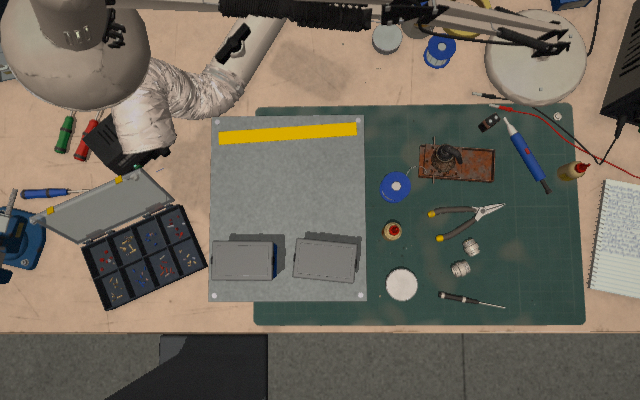

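View pics/side0.png

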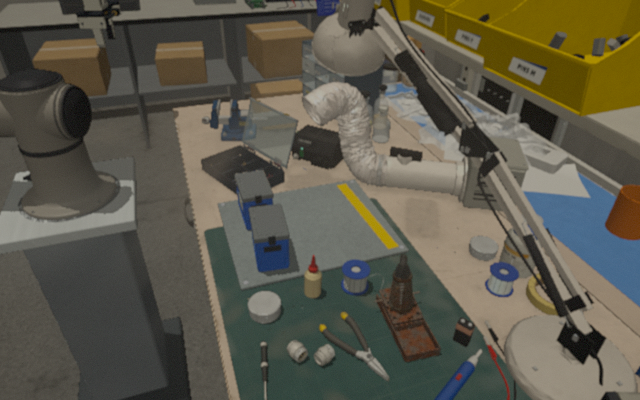

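The top view shows the lids at about (244,260) and (325,260), the yellow line at about (288,133), and a fume hose and a lamp arm beyond the line. The bottle is at (393,230), the tin at (402,284) and the spool at (396,187). The side view confirms both crates are upright.

```bash
python3 - <<'E'
from h import *
c=np.load("top0.npy",allow_pickle=True).item();im=c["pixels"]
hsv=cv2.cvtColor(im,cv2.COLOR_RGB2HSV)
y=cv2.inRange(hsv,(20,150,120),(35,255,255));y[:,:205]=0;y[:,370:]=0;y[160:]=0;y[:115]=0
r=cv2.minAreaRect(cv2.findNonZero(y));P=[cast(c,*p,.010)[:2] for p in cv2.boxPoints(r)]
print("line",np.round(P,4).tolist(),np.round(np.mean(P,0),4))
g=im.mean(2)
print(im[225,240],im[260,240],im[260,325],im[200,290],im[293,290],im[260,284])
b=((g<125)&(g>80)&(np.ptp(im.astype(int),axis=2)<22)).astype(np.uint8)*255
for x0,x1 in((208,282),(286,364)):
    m=np.zeros_like(b);m[236:300,x0:x1]=b[236:300,x0:x1]
    m=cv2.morphologyEx(m,cv2.MORPH_OPEN,np.ones((5,5)))
    k=max(cv2.findContours(m,0,2)[0],key=cv2.contourArea);r=cv2.minAreaRect(k)
    P=np.array([cast(c,*p,.100)[:2] for p in cv2.boxPoints(r)]);print("lid",np.round(P,4).tolist(),P.mean(0).round(4),[np.linalg.norm(P[i]-P[i-1]).round(4) for i in(0,1)])
print("board",[cast(c,*p,.01).round(3)[:2] for p in((210,116),(365,116),(367,300),(208,301))])
print("near pts",[cast(c,*p,.03).round(3)[:2] for p in((402,284),(393,230),(396,187))])
E
python3 - <<'E'
import cv2
i=cv2.imread("pics/top0.png")[220:310,200:420];cv2.imwrite("pics/c0.png",cv2.resize(i,None,fx=3.5,fy=3.5))
E
```

```text
line [[0.6694, -0.1778], [0.6853, -0.4483], [0.6591, -0.4498], [0.643, -0.1801]] [ 0.6642 -0.314 ]
[134 133 128] [122 119 116] [120 120 113] [131 132 124] [139 139 134] [75 76 72]
lid [[0.4532, -0.1913], [0.4526, -0.2952], [0.3828, -0.2956], [0.3832, -0.1926]] [ 0.4179 -0.2437] [np.float64(0.07), np.float64(0.1039)]
lid [[0.3885, -0.3297], [0.4572, -0.3377], [0.4443, -0.4434], [0.3761, -0.4345]] [ 0.4165 -0.3863] [np.float64(0.1055), np.float64(0.0691)]
board [array([ 0.7  , -0.162]), array([ 0.696, -0.466]), array([ 0.343, -0.465]), array([ 0.342, -0.165])]
near pts [array([ 0.373, -0.528]), array([ 0.472, -0.513]), array([ 0.553, -0.521])]
```

View pics/c0.png

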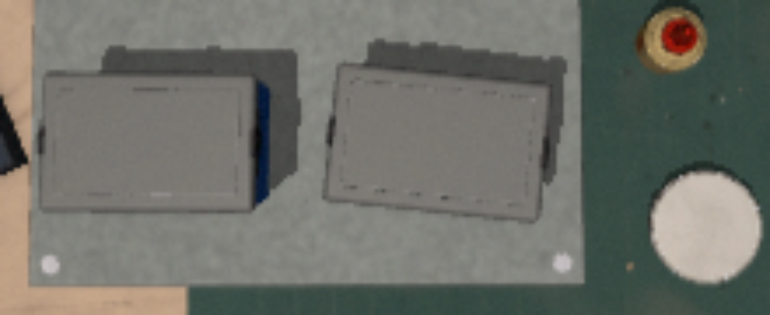

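The crop shows both lids cleanly: the left one is square to the board and the right one is turned about -7°. The sizes match (104x70 and 106x69 mm). I'll check where the hose hangs, then set out.

Run:
```python
from h import *
t=np.load("top0.npy",allow_pickle=True).item();s=np.load("side0.npy",allow_pickle=True).item()
def P(c): 
    M=np.array(c["cam_to_world"]);K=np.array([[c["fx"],0,c["cx"]],[0,c["fy"],c["cy"]],[0,0,1]]);return K@np.linalg.inv(M)[:3]
for a,b in(((120,155),(318,105)),((120,155),(320,145)),((150,70),(350,165)),((130,140),(318,105))):
    X=cv2.triangulatePoints(P(t),P(s),np.array(a,float).reshape(2,1),np.array(b,float).reshape(2,1));X=(X/X[3])[:3,0]
    print(a,b,X.round(3),np.round(proj(t,X)),np.round(proj(s,X)))
p=np.array(robot.observe()["tool_pos"]);y=robot.observe()["tool_rot"][2]
# waypoint -> tool shift (tool x=(cos,sin), tool y=(sin,-cos), z down)
for w in((.30,.36,.30),(.40,.15,.30),(.41,-.08,.30),(.355,-.244,.25),(.355,-.244,.158)):
    d=np.array(w)-p;print(w,(1000*np.array([d[0]*np.cos(y)+d[1]*np.sin(y),d[0]*np.sin(y)-d[1]*np.cos(y),-d[2]])).round())
```

```text
(120, 155) (318, 105) [ 0.604 -0.071  0.188] [124. 143.] [309. 106.]
(120, 155) (320, 145) [ 0.637 -0.002  0.036] [123. 145.] [313. 146.]
(150, 70) (350, 165) [ 0.786 -0.016 -0.037] [147.  83.] [361. 162.]
(130, 140) (318, 105) [ 0.615 -0.085  0.193] [131. 136.] [315. 105.]
(0.3, 0.36, 0.3) [-209. -105.   -8.]
(0.4, 0.15, 0.3) [-354. -286.   -8.]
(0.41, -0.08, 0.3) [-417. -508.   -8.]
(0.355, -0.244, 0.25) [-402. -680.   42.]
(0.355, -0.244, 0.158) [-402. -680.  134.]
```

```bash
python3 -m inch '{"travel":[[-209,-105,-8],[-209,-105,-8],[-209,-105,-8],[-209,-105,-8],[-209,-105,-8],[-209,-105,-8],[-354,-286,-8],[-354,-286,-8],[-354,-286,-8],[-354,-286,-8],[-354,-286,-8],[-354,-286,-8]],"turn":[0,0,0,0,0,0,-1,-1,-1,-2.6,-2.6,-2.6],"claw":[0,0,0,0,0,0,0,0,0,0,0,0]}' 20
cat >> h.py <<'E'
def rel(*ws):
    s=robot.observe();p=np.array(s["tool_pos"]);y=s["tool_rot"][2];print(s["time"],p.round(4),np.round(s["tool_rot"],3),np.round(s["contact_force"],1))
    for w in ws:
        d=np.array(w)-p;print(w,(1000*np.array([d[0]*np.cos(y)+d[1]*np.sin(y),d[0]*np.sin(y)-d[1]*np.cos(y),-d[2]])).round())
E
python3 -c "
from h import *
rel((.41,-.08,.3),(.352,-.244,.27),(.352,-.244,.158))"
```

```text
time: 1.3
tool_pos: [0.401, 0.1478, 0.3]
tool_rot: [-3.141, 0.0, 3.131]
contact_force: [-0.1, 0.1, 0.4]
opening: 0.0463
grip_force: 0.0
1.3 [0.401  0.1478 0.3   ] [-3.141  0.     3.131] [-0.1  0.1  0.4]
(0.41, -0.08, 0.3) [ -12. -228.   -0.]
(0.352, -0.244, 0.27) [  45. -392.   30.]
(0.352, -0.244, 0.158) [  45. -392.  142.]
```

```bash
python3 -m inch '{"travel":[[-10,-228,0],[-10,-228,0],[-10,-228,0],[-10,-228,0],[-10,-228,0],[45,-392,30],[45,-392,30],[45,-392,30],[45,-392,30],[45,-392,30],[45,-392,90],[45,-392,110]],"turn":[0,0,0,0,0,-0.1,-0.1,-0.1,-0.1,-0.1,-0.1,-0.1],"claw":[0,0,0,0,0,0,0,0,0,0,0,0]}'
python3 - <<'E'
from h import *
rel((.352,-.244,.158))
c=robot.read_camera("wrist");save(c,"w1.png");print(c["fx"],np.round(c["cam_to_world"],3).tolist())
E
```

```text
time: 2.5
tool_pos: [0.3522, -0.2392, 0.1885]
tool_rot: [3.14, -0.0, -3.14]
contact_force: [-0.3, -0.4, -0.5]
opening: 0.0458
grip_force: 0.0
2.5 [ 0.3522 -0.2392  0.1885] [ 3.14 -0.   -3.14] [-0.3 -0.4 -0.5]
(0.352, -0.244, 0.158) [ 0. -5. 31.]
309.70691628693146 [[-0.002, 0.952, 0.305, 0.269], [1.0, 0.001, 0.001, -0.241], [0.001, 0.305, -0.952, 0.281], [0.0, 0.0, 0.0, 1.0]]
```

View pics/w1.png

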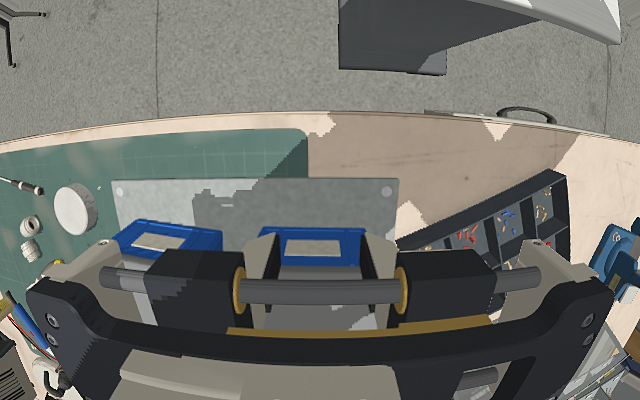

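The wrist view looks forward at the crates' near faces. The left crate (about 311,245) sits centred between the fingers at about x=320. Next I go down and tip it.

```bash
python3 -m inch '{"travel":[[0,-5,31],[0,-5,31],[-12,-5,31],[-20,-5,31],[-28,-5,31],[-36,-5,31],[-43,-5,31],[-50,-5,31],[-56,-5,31],[-62,-5,31],[-66,-5,31],[-66,-5,31]],"turn":[0,0,0,0,0,0,0,0,0,0,0,0],"claw":[0,0,0,0,0,0,0,0,0,0,0,0]}'
python3 - <<'E'
from h import *
rel()
c=robot.read_camera("side");save(c,"s1.png");i=c["pixels"][150:300,190:420,::-1];cv2.imwrite("pics/s1c.png",cv2.resize(i,None,fx=3,fy=3))
E
```

```text
time: 3.75
tool_pos: [0.4185, -0.2461, 0.1591]
tool_rot: [3.142, 0.0, -3.14]
contact_force: [0.7, 0.4, 0.2]
opening: 0.0459
grip_force: 0.0
3.75 [ 0.4185 -0.2461  0.1591] [ 3.142  0.    -3.14 ] [0.7 0.4 0.2]
```

View pics/s1c.png

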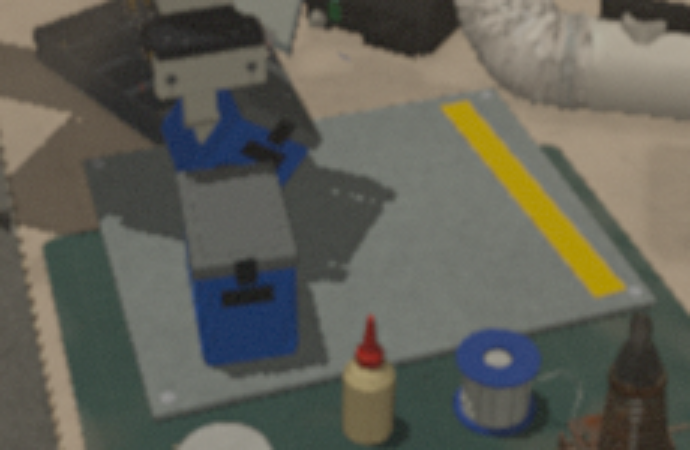

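The side view shows the left crate tilting about the far edge. A little more push is needed, then I retreat and line up on the right one.

```bash
python3 -m inch '{"travel":[[-6,0,0],[-12,0,0],[-18,0,0],[-18,0,0],[-18,0,0],[-10,0,-40],[30,0,-80],[66,-60,-90],[66,-110,-90],[66,-132,-90],[66,-132,-60],[66,-132,-60]],"turn":[0,0,0,0,0,0,0,0.5,1.4,1.4,1.4,1.4],"claw":[0,0,0,0,0,0,0,0,0,0,0,0]}'
python3 - <<'E'
from h import *
rel((.352,-.378,.158),(.434,-.388,.158))
c=robot.read_camera("wrist");save(c,"w2.png")
E
```

```text
time: 5.0
tool_pos: [0.3505, -0.3776, 0.2162]
tool_rot: [3.136, -0.004, 3.019]
contact_force: [-0.8, 1.0, 0.1]
opening: 0.0462
grip_force: 0.0
5.0 [ 0.3505 -0.3776  0.2162] [ 3.136 -0.004  3.019] [-0.8  1.   0.1]
(0.352, -0.378, 0.158) [-2. -0. 58.]
(0.434, -0.388, 0.158) [-84.  -0.  58.]
```

View pics/w2.png

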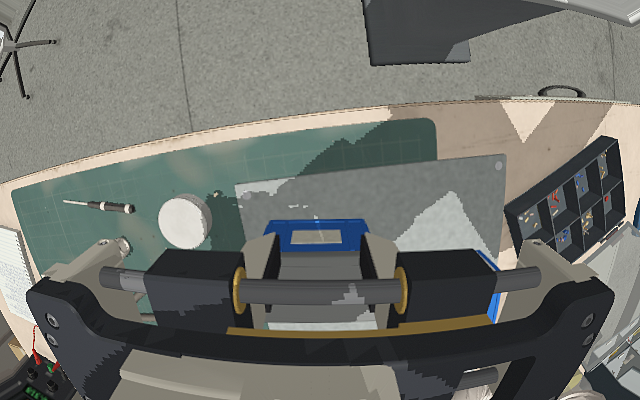

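The fingers straddle the right crate (centre about 318,237, square to the tool), and the left crate is no longer standing. Now I tip the right one.

```bash
python3 -m inch '{"travel":[[0,0,57],[0,0,57],[-12,0,57],[-21,0,57],[-29,0,57],[-37,0,57],[-44,0,57],[-51,0,57],[-58,0,57],[-65,0,57],[-71,0,57],[-76,0,57]],"turn":[0,0,0,0,0,0,0,0,0,0,0,0],"claw":[0,0,0,0,0,0,0,0,0,0,0,0]}'
python3 -m inch '{"travel":[[-6,0,0],[-10,0,0],[-10,0,0],[-10,0,0],[0,0,-30],[40,0,-70],[90,0,-90],[90,0,-90],[90,0,-90],[90,0,-90]],"turn":[0,0,0,0,0,0,0,0,0,0],"claw":[0,0,0,0,0,0,0,0,0,0]}'
python3 - <<'E'
from h import *
rel()
a=robot.read_camera("wrist");b=robot.read_camera("top");save(b,"t3.png");np.save("t3.npy",b,allow_pickle=True)
save(a,"w3.png")
t=cv2.resize(b["pixels"][110:310,200:420,::-1],None,fx=2.0,fy=2.0)
w=a["pixels"][100:400,:,::-1]
o=np.zeros((300+200*2-100,640,3),np.uint8);o=np.zeros((600,640,3),np.uint8);o[:300]=w;t=cv2.resize(t,(330,300));o[300:,:330]=t
s=robot.read_camera("side");o[300:,330:]=cv2.resize(s["pixels"][150:300,190:345,::-1],(310,300));cv2.imwrite("pics/m3.png",o)
E
```

```text
time: 6.25
tool_pos: [0.4283, -0.3873, 0.162]
tool_rot: [3.141, 0.0, 3.021]
contact_force: [0.3, 0.3, 0.7]
opening: 0.0461
grip_force: 0.0
time: 7.25
tool_pos: [0.3387, -0.3766, 0.2519]
tool_rot: [3.141, 0.0, 3.021]
contact_force: [0.2, 0.0, 0.2]
opening: 0.0456
grip_force: 0.0
7.25 [ 0.3387 -0.3766  0.2519] [3.141 0.    3.021] [0.2 0.  0.2]
```

View pics/m3.png

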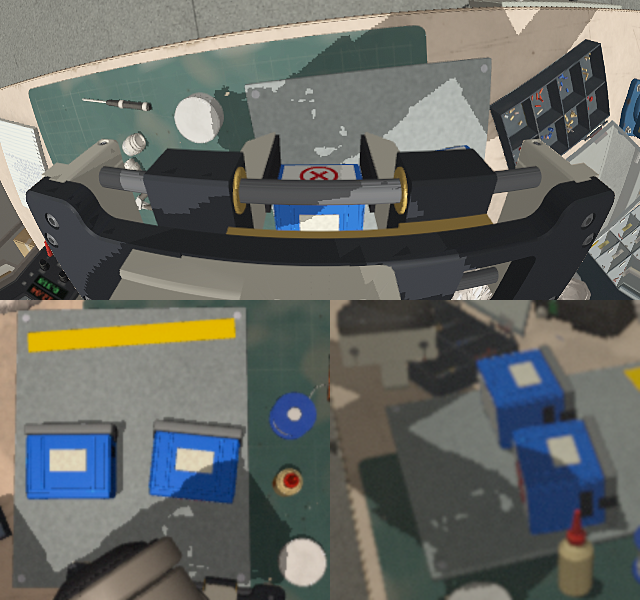

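Both crates lie on their backs. The red crossed circle shows on the right crate's underside (wrist view, about 318,175), so that is the one to push. I'll measure the lying crates in the top view.

```bash
cat >> h.py <<'E'
def blue(c,x0,x1):
    h=cv2.cvtColor(c["pixels"],cv2.COLOR_RGB2HSV);m=cv2.inRange(h,(100,120,40),(125,255,255));m[:,:x0]=0;m[:,x1:]=0;m[:118]=0;m[270:]=0
    k=max(cv2.findContours(m,0,2)[0],key=cv2.contourArea);P=np.array([cast(c,*p,.0735)[:2] for p in cv2.boxPoints(cv2.minAreaRect(k))])
    P=P[np.argsort(P[:,0])];n=P[:2].mean(0);f=P[2:].mean(0);e=P[:2];e=e[np.argsort(e[:,1])];v=e[1]-e[0]
    yaw=np.arctan2(-v[0],v[1]);a=np.array([np.cos(yaw),np.sin(yaw)])
    print("near",n.round(4),"far",f.round(4),"w",np.linalg.norm(v).round(4),"L",np.linalg.norm(f-n).round(4),"yaw",np.degrees(yaw).round(1),"lid",(n+.09*a).round(4))
E
python3 - <<'E'
from h import *
c=np.load("t3.npy",allow_pickle=True).item()
blue(c,205,284);blue(c,290,368)
t=np.load("top0.npy",allow_pickle=True).item();print("bottle top/spool", cast(t,393,230,.09).round(3),cast(t,396,187,.05).round(3))
E
```

```text
near [ 0.4503 -0.2481] far [ 0.5273 -0.2473] w 0.1053 L 0.077 yaw -0.3 lid [ 0.5403 -0.2487]
near [ 0.4488 -0.3907] far [ 0.5253 -0.3989] w 0.1013 L 0.0769 yaw -6.0 lid [ 0.5383 -0.4002]
bottle top/spool [ 0.469 -0.506  0.09 ] [ 0.55  -0.518  0.05 ]
```

```bash
python3 -c "
from h import *
rel((.405,-.39,.2),(.405,-.39,.111),(.435,-.39,.111),(.545,-.39,.111))"
```

```text
7.4 [ 0.3391 -0.3764  0.2511] [ 3.140e+00 -1.000e-03  3.022e+00] [ 0.5  0.5 -0.7]
(0.405, -0.39, 0.2) [-67.  -6.  51.]
(0.405, -0.39, 0.111) [-67.  -6. 140.]
(0.435, -0.39, 0.111) [-97.  -2. 140.]
(0.545, -0.39, 0.111) [-206.   11.  140.]
```

```bash
python3 -m inch '{"travel":[[-67,-6,51],[-67,-6,51],[-67,-6,90],[-67,-6,120],[-67,-6,140],[-67,-6,140],[-80,-4,140],[-92,-3,140],[-100,-2,140],[-106,-1,140],[-114,0,140],[-122,1,140]],"turn":[0,0,0,0,0,0,0,0,0,0,0,0],"claw":[0,0,0,0,0,0,0,0,0,0,0,0]}'
python3 -m inch '{"travel":[[-8,1,0],[-16,2,0],[-24,3,0],[-32,4,0],[-40,5,0],[-48,6,0],[-56,7,0],[-63,8,0],[-70,9,0],[-76,9,0],[-81,10,0],[-84,10,0]],"turn":[0,0,0,0,0,0,0,0,0,0,0,0],"claw":[0,0,0,0,0,0,0,0,0,0,0,0]}'
python3 - <<'E'
from h import *
rel((.57,-.39,.111))
b=robot.read_camera("top");save(b,"t4.png");cv2.imwrite("pics/t4c.png",cv2.resize(b["pixels"][100:310,200:430,::-1],None,fx=2.6,fy=2.6))
try: blue(b,205,284);blue(b,290,368)
except Exception as e: print(e)
E
```

```text
time: 8.6
tool_pos: [0.4601, -0.3902, 0.1126]
tool_rot: [-3.141, 0.0, 3.021]
contact_force: [-1.4, -0.7, 1.5]
opening: 0.0461
grip_force: 1.2
time: 9.8
tool_pos: [0.5447, -0.3902, 0.1121]
tool_rot: [3.141, 0.0, 3.021]
contact_force: [-3.3, 0.8, 1.7]
opening: 0.046
grip_force: 1.3
9.8 [ 0.5447 -0.3902  0.1121] [3.141 0.    3.021] [-3.3  0.8  1.7]
(0.57, -0.39, 0.111) [-25.   3.   1.]
near [ 0.4816 -0.3136] far [ 0.5391 -0.2517] w 0.0379 L 0.0844 yaw 47.2 lid [ 0.5428 -0.2476]
max() iterable argument is empty
```

View pics/t4c.png

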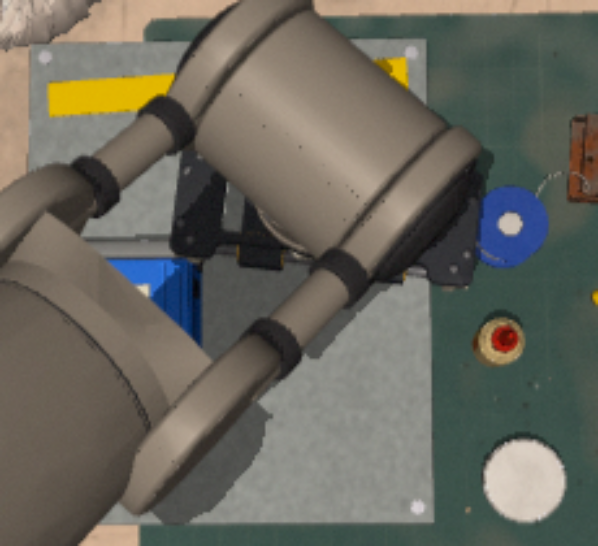

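The arm hides the crate here. The spool at (510,225) is untouched, since the gripper's body passes 60 mm above it. I push 23 mm more slowly, then back off and check.

```bash
python3 -m inch '{"travel":[[-6,1,0],[-12,1,0],[-17,2,0],[-21,2,0],[-23,3,0],[-23,3,0],[-10,2,0],[20,0,0],[60,0,-10],[90,0,-60],[130,0,-100],[170,0,-120]],"turn":[0,0,0,0,0,0,0,0,0,0,0,0],"claw":[0,0,0,0,0,0,0,0,0,0,0,0]}'
python3 - <<'E'
from h import *
rel()
b=robot.read_camera("top");save(b,"t5.png");cv2.imwrite("pics/t5c.png",cv2.resize(b["pixels"][100:310,200:430,::-1],None,fx=2.6,fy=2.6))
blue(b,205,284);blue(b,290,368)
E
```

```text
time: 11.05
tool_pos: [0.3826, -0.3711, 0.2301]
tool_rot: [-3.139, 0.003, 3.022]
contact_force: [-0.2, -1.3, 0.9]
opening: 0.046
grip_force: 0.0
11.05 [ 0.3826 -0.3711  0.2301] [-3.139e+00  3.000e-03  3.022e+00] [-0.2 -1.3  0.9]
near [ 0.4503 -0.2481] far [ 0.5273 -0.2473] w 0.1053 L 0.077 yaw -0.3 lid [ 0.5403 -0.2487]
near [ 0.5722 -0.3894] far [ 0.6565 -0.3989] w 0.102 L 0.0849 yaw -6.7 lid [ 0.6616 -0.4   ]
```

View pics/t5c.png

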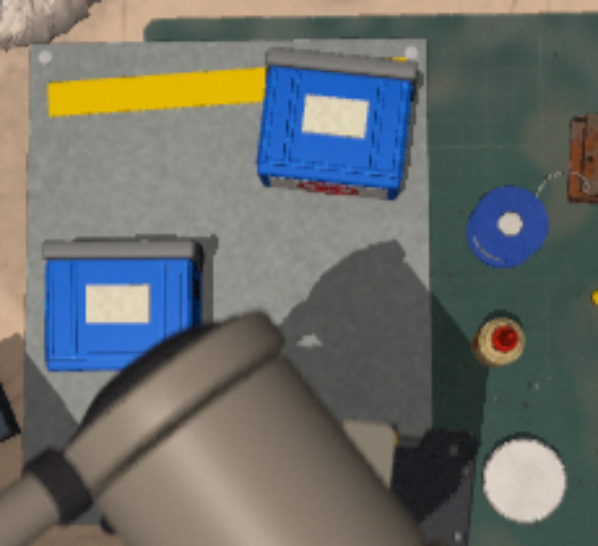

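The stamped crate (centre about 335,120) lies with its lid end at x≈0.668. The line centre there is 0.669. The plain crate lies well short, the bottle, spool and tin are in place, and the arm is clear.

```bash
python3 -m inch '{"travel":[[0,0,0],[0,0,0],[0,0,0]],"turn":[0,0,0],"claw":[0,0,0]}'; python3 -c "
from cell import robot
print(robot.hand_in())"
```

```text
time: 11.4
tool_pos: [0.3835, -0.3706, 0.2266]
tool_rot: [3.14, -0.001, 3.022]
contact_force: [-0.3, -0.2, 0.2]
opening: 0.0465
grip_force: 0.0
the job is handed in; nothing more can be done
None
```

I handed the job in at 11.4 s: both crates lie on their backs, the stamped one (right) has its lid end within about 2 mm of the yellow line's centre by my measurement, the plain one lies short of the line, and the bottle, spool and tin were not touched.

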